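Wind down the craft press with its loose crank

ROBOT

A 6-joint arm with a two-finger parallel gripper is mounted at the origin on the work surface. World frame = base frame: x ahead of the robot, y to its left, z up, the work surface at z = 0. Lengths are in mm, angles in degrees, forces in N, time in s.
With the tool pointing down it reaches from about 300 to 850 mm from the base axis. Payload 4.2 kg.
Tool frame: the origin (TCP) lies between the finger pads; the fingertips stand 11 mm ahead of it and the grasp point (between the pads) lies 8 mm behind it (env.tips_ahead is the distance from the TCP to the fingertips, in mm); z points along the fingers, y is the line along which they close (so a half turn about z gives the same grasp; the last joint's range is limited). The gripper opens to 91 mm and grips with 3 to 60 N. Pads are 32 mm wide; open, the fingers measure 118 mm over their backs; the gripper's body (76 mm by 178 mm) begins 60 mm behind the grasp point.
Start: joints at [63.14, 18.312, 89.639, -0, 72.044, -1.146], TCP at [249.489, 518.074, 193.276] pointing down, gripper open.
Joint ranges: [-177.97, 177.97], [-48.28, 115.42], [12.27, 149.76], [-77.06, 257.06], [2.81, 150.46], [-146.56, 146.56]. Speed limits (degrees/s): [147.25, 147.25, 180, 180, 180, 180].

INTERFACE

Orientations are given as [roll, pitch, yaw] about the fixed x, y, z axes, in that order (R = Rz(yaw) Ry(pitch) Rx(roll)).
In Python, from workcell import env, cams gives the robot as it stands.
- The arm moves only by the tool step_arm, never from a script. Its arguments are lists of equal length, an entry for each row: "linear": the shift along the tool's x, y, z in units of 30 cm (1.0 is 30 cm), a list of three; "turn": the turn about the tool's z in units of 360 degrees (1.0 is 360 degrees). In form: {"linear": [[tx, ty, tz], ...], "turn": [turn, ...]}. A call has 1 to 20 rows; each row is the pose to reach, as a shift and turn from the pose commanded when the call began, along the tool's axes at that moment, turning the shorter way round; what a row does not reach only later rows make up. A row lasts 1/8 s, in which the tool goes at most 62.5 mm and 10.7 degrees, less where a joint would pass 70% of its speed; a pose out of reach is approached as far as the arm can. A call with a number of a shift or a turn outside -1 to 1 is refused whole. A call with a gripper value outside its range is refused whole. "fingers" is the closure, from -1 (fully open) to 1 (shut), so that 0 is half open, set as the call begins (left out, the last holds). The fingers move at their own pace and stop on an object; "force" is the grip in N (left out, the last holds). Time passes only in rows, so rows that repeat a pose let the fingers close. It gives the time, the measured TCP pose, the force, the opening and the grip force at its end, in the units of the state.
- env.state(): the state, without advancing time (a new reading comes with each control period).
- cams.grab_frame(name): name is "scene" or "top" or "wrist"; returns a dict with "color" (420x560x3 uint8, blue, green, red), "fx", "fy", "cx", "cy" (pixels), "dist" ([k1, k2, p1, p2, k3] as OpenCV has them; the pictures are not rectified), "extrinsics" (4x4, takes a point from camera to world coordinates); the wrist camera has in their place "tool_from_camera" (4x4, takes a point from camera to tool coordinates, whose origin is the TCP and whose axes are the flange's). Camera axes: x right, y down, z forward; pixel columns grow to the right and rows downward; lengths in mm; the calibration is good to about 2 mm. A picture is of the moment at which its call begins: read the wrist's pose just before it. There is no depth.
- env.job_done(): hands the job in; it is judged then, once.
The state is a dict: "time_s": time; "qpos": joint angles; "qvel": joint speeds; "effort": joint torques, N m; "ee_pos": TCP position; "ee_rot": TCP orientation; "force": force on the tool from outside, world axes, zero at the start; "torque": the same for the moment, N m; "gripper_width": finger opening in mm; "gripper_force": force on a finger pad.
Only numpy, scipy, OpenCV 4.12 (cv2) and the standard library are available. Lean on these libraries where they do the work, as an engineer would, in place of code of your own. Each camera call takes 0.05 s, during which the arm holds its last target. There are 200 camera calls.

TASK

Fit the loose red crank gently, without ramming it, fully down over the square brass end of the press screw, then wind it clockwise by its black handle, keeping it on the screw all the way, until the platen is firmly home on the print block; ease off when it goes tight and do not force it. Let go and leave the crank seated on the screw. Leave the paint bottles and the crayon jar where they stand.

Things in the scene. Friction and masses are not known exactly. Their poses are not given: they have to be found in the camera images.
- press: Dark teal screw press, fixed: bed 170 x 200 x 20 mm (x, y, z) with a wooden print block, posts at y = +-90 mm, a 40 x 200 mm beam along y, its top 110 mm above the table, and a brass nut (dia 32 mm, to 118 mm). Origin: centre of the bed's underside, on the vertical screw axis. Clockwise from above lowers platen, screw and crank together, 2 mm a turn; friction about 0.18 N m.
- block_top (a point): Centre of the wooden print block's top face, on the screw axis, 40 mm above the table; axes as the press.
- platen_face (a point): Centre of the underside of the steel platen (120 x 140 x 12 mm), on the screw axis; does not turn. At the start 4 to 6 mm above block_top (2 to 3 turns of the screw), level with it when home: there the screw stops dead. Some 5 to 10 N more at the handle than the running load makes it tight; 20 N or more strains the screw. It stays where it is left.
- seat (a point): On the screw axis, on the shoulder (dia 27 mm) where the crank sits, 84 mm above platen_face. Above it stands the square brass end: 14 x 14 mm for 19 mm, then an 11 x 11 mm tip 3 mm tall (top 22 mm above this point). The point sinks with the platen but does not turn: the square's angle is arbitrary and not reported; find it by feel or sight.
- crank: Loose crank, about 0.3 kg, upright on its hub. Origin: centre of the hub's underside, mouth of a square socket 15.5 mm wide, 22 mm deep, sides along x and y (fits every 90 deg, +-6 deg play). Red hub 30 x 30 x 24 mm, on it a red boss to grip, 26 (x) x 20 (y) mm, z 24 to 44 mm. Steel arm along +x to x = 58 mm, 16 mm wide, z 16 to 24 mm; counterweight dia 26 mm at x = -38 mm.
- handle_mid (a point): On the axis of the crank's black upright handle, a freely spinning round sleeve, dia 18 mm, from z = 26 to 86 mm of the crank and 50 mm out from the hub axis; this point is at z = 68 mm, a good height to grip (clear above the boss).
- paint_red: Paint bottle, dia 34 mm, 95 mm tall, loose; origin at its foot. Leave it alone.
- paint_green: Paint bottle, dia 34 mm, 95 mm tall, loose; origin at its foot. Leave it alone.
- paint_orange: Paint bottle, dia 34 mm, 95 mm tall, loose; origin at its foot. Leave it alone.
- crayon_jar: Glass jar of crayons, dia 76 mm, 95 mm tall, loose; origin at its foot. Leave it alone.
Not all that is in view belongs to the job. There is more than one size of the crank; the one meant has the size given above.

How it is judged (in metres and radians):
On the way, in this order (a step that is already met when the one before it is completed fails the run):
1. the crank is fully seated on the square end, platen still up (horizontal distance between crank and seat below 0.003 m and z of crank in the frame of seat below 0.003 m and z of platen_face in the frame of block_top above 0.003 m), for 0.2 s.
2. the platen is wound most of the way down with the crank on the screw (z of platen_face in the frame of block_top below 0.002 m and z of crank in the frame of seat below 0.01 m and horizontal distance between crank and seat below 0.008 m), for 0.1 s.
At the end, for the whole second after the job is handed in: The platen is home on the block (gap under 0.1 mm: the screw is hard against its stop to within 18 degrees of turn) and the crank, released and at rest, is still fully seated on the screw (within 3 mm in height and sideways) (z of platen_face in the frame of block_top below 0.0001 m and z of crank in the frame of seat below 0.003 m and horizontal distance between crank and seat below 0.003 m and linear speed of crank below 0.02 m/s); the robot touches nothing.
It fails at once if the crank comes off the square end while the platen is being wound down (z of platen_face in the frame of block_top below 0.0035 m and z of crank in the frame of seat above 0.015 m).
It fails at once if the crank is rammed onto the square end (more than 50 N between crank and press while it stands more than 4 mm off its seat) (z of crank in the frame of seat above 0.004 m and contact force between crank and press above 50 N).
It fails at once if the crank is forced on the screw (more than 200 N between crank and press) (contact force between crank and press above 200 N).
It fails at once if a paint bottle or the crayon jar is shifted by more than 15 mm (distance of any of paint_red, paint_green, paint_orange, crayon_jar from where it was at the start of the episode above 0.015 m).
It also fails if it takes over 72 s, if anything falls off the work surface, if the arm or the gripper's body presses on something with over 40 N, if the wrist force passes 120 N, or if a joint passes its speed limit or range.

## Working session

There is one attempt and no reset: what is moved stays moved. The work goes in short steps, Python scripts to look and compute and a tool call to move; the robot and the scene stay as the last step left them, time stands still between calls to the robot, and variables do not carry over. Pictures are saved under pics/ and viewed, at most 10 in all, crops included, and the job is handed in when it is done.

Besides the shell and the picture viewer there is one more tool, called after "Request:" as name(argument=value, ...) on one line, values as JSON. step_arm: Moves the arm, as the interface text tells. Its arguments: {"type":"object","properties":{"linear":{"type":"array"},"turn":{"type":"array"},"fingers":{"type":"number"},"force":{"type":"number"}},"required":["linear","turn"]}

```bash
mkdir -p pics; cat > h.py <<'E'
import numpy as np,cv2,pickle
from scipy.spatial.transform import Rotation as R
def grab(name,fn):
    from workcell import env,cams
    s=env.state(); f=cams.grab_frame(name)
    if name=='wrist':
        T=np.eye(4);T[:3,:3]=R.from_euler('xyz',s['ee_rot'],degrees=True).as_matrix();T[:3,3]=s['ee_pos']
        f['extrinsics']=T@np.array(f['tool_from_camera'])
    pickle.dump(f,open(fn+'.pkl','wb')); cv2.imwrite('pics/%s.png'%fn,f['color']); return f,s
def load(fn): return pickle.load(open(fn+'.pkl','rb'))
def K(f): return np.array([[f['fx'],0,f['cx']],[0,f['fy'],f['cy']],[0,0,1.]])
def onz(f,uv,z):
    p=cv2.undistortPoints(np.array([[uv]],float),K(f),np.array(f['dist'],float))[0,0]
    E=np.array(f['extrinsics']); d=E[:3,:3]@np.array([p[0],p[1],1]); o=E[:3,3]
    return o+d*(z-o[2])/d[2]
def proj(f,P):
    M=np.linalg.inv(np.array(f['extrinsics']))
    return cv2.projectPoints(np.array(P,float).reshape(-1,3),cv2.Rodrigues(M[:3,:3])[0],M[:3,3],K(f),np.array(f['dist'],float))[0][:,0]
E
python3 - <<'E'
from h import *
a,s=grab('scene','s0');b,_=grab('top','t0')
print(s); print(a['extrinsics'],b['extrinsics'])
E
```

```text
{'time_s': 0.0, 'qpos': array([ 6.31382996e+01,  1.83508458e+01,  8.97072762e+01, -1.47072345e-04,
        7.20426851e+01, -1.14343365e+00]), 'qvel': array([ 0.01473845, -0.0373089 ,  0.02577283,  0.10073824, -0.09331598,
        0.0373146 ]), 'effort': array([-2.13490152e-03, -4.12472141e+01, -2.31973833e+01,  7.24557554e-02,
        4.58191254e-02, -1.75008190e-04]), 'ee_pos': array([249.25072372, 517.56468413, 192.42238346]), 'ee_rot': array([-1.79899210e+02, -1.87184100e-03,  1.54281777e+02]), 'force': array([-0.51402059, -0.65690856,  0.25368729]), 'torque': array([0.03348092, 0.01461272, 0.00754223]), 'gripper_force': 0.0, 'gripper_width': 91.06306749914098}
[[-3.35842925e-01  5.96800289e-01 -7.28724190e-01  1.10845633e+03]
 [ 9.41761179e-01  2.26872301e-01 -2.48223370e-01  6.69458270e+01]
 [ 1.71875554e-02 -7.69648214e-01 -6.38236801e-01  5.94315271e+02]
 [ 0.00000000e+00  0.00000000e+00  0.00000000e+00  1.00000000e+00]] [[ 1.45644847e-03 -9.90336474e-01  1.38677855e-01  3.60480080e+02]
 [-9.99985528e-01 -7.24134061e-04  5.33099552e-03 -1.09032685e+02]
 [-5.17905795e-03 -1.38683613e-01 -9.90323196e-01  1.44342374e+03]
 [ 0.00000000e+00  0.00000000e+00  0.00000000e+00  1.00000000e+00]]
```

View pics/s0.png

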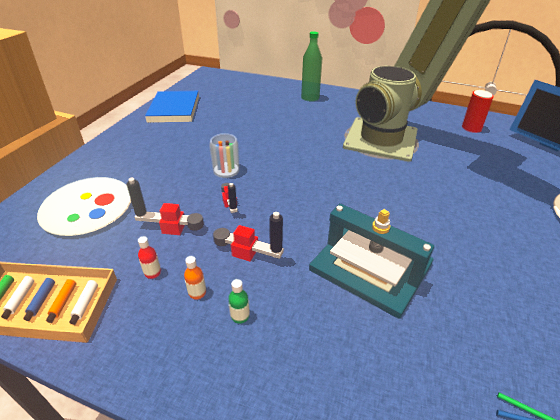

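View pics/t0.png

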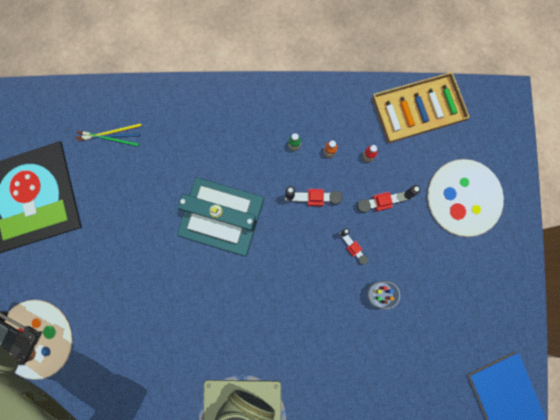

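Candidates for the crank: A top (316,197) / scene (244,242); B top (384,201) / scene (171,218); small C top (354,247) / scene (231,196). C is too small, so it comes down to A or B. I'll check a close crop.

```bash
python3 - <<'E'
from h import *
t=load('t0')['color'];s=load('s0')['color']
c1=cv2.resize(t[170:270,270:430],None,fx=5,fy=5,interpolation=cv2.INTER_CUBIC)[:, :800][:300]
c2=cv2.resize(s[170:270,115:300],None,fx=4,fy=4,interpolation=cv2.INTER_CUBIC)[:300]
o=np.zeros((600,800,3),np.uint8);o[:300]=c1;o[300:,:740]=c2[:, :740];cv2.imwrite('pics/c.png',o)
f=load('t0');print(f['fx'],f['cx'],f['cy'])
for n,uv,z in [('A',(316,197),44),('B',(384,201),44),('C',(354,247),30),('press',(216,211),146),('jar',(384,295),95),('pr',(371,148),95),('po',(331,143),95),('pg',(294,135),95)]: print(n,onz(f,uv,z))
E
```

```text
527.5966028621319 279.739413337195 210.30431395095377
A [ 592.64017742 -198.95031601   44.        ]
B [ 581.99306432 -382.69461824   44.        ]
C [ 459.0104108  -301.06599629   30.        ]
press [540.29736158  56.62393718 146.        ]
jar [ 331.87958962 -367.39456278   95.        ]
pr [ 715.47414245 -342.32714462   95.        ]
po [ 728.55631304 -236.64423564   95.        ]
pg [ 750.15568074 -139.14520499   95.        ]
```

View pics/c.png

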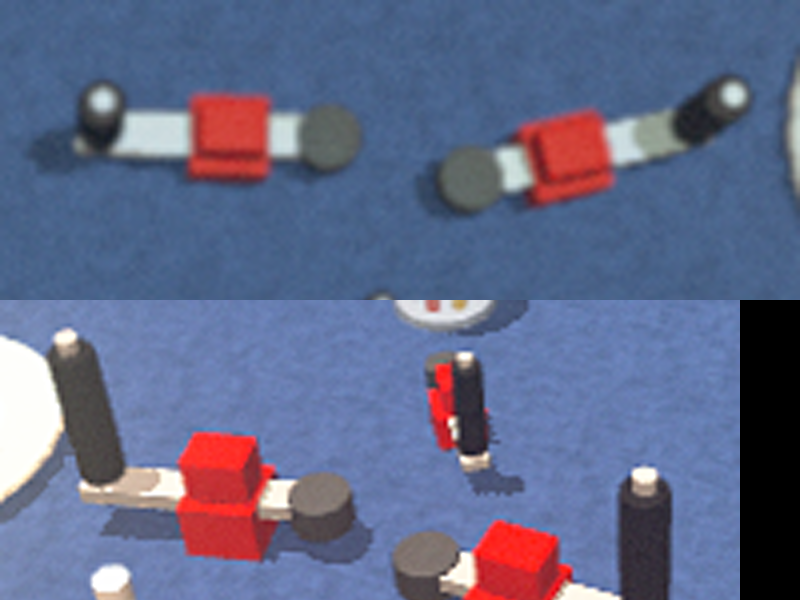

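A and B are oversized: hub to counterweight is about 53 mm against 38 mm. C, at top (354,247), measures about 40 mm, so C is the crank to use. Next I'll move over the press for a wrist view, then on to C.

```bash
cat >> h.py <<'E'
def rel(pos,yaw,base=None):
    """linear/turn from commanded pose base=(pos,yaw) (default measured) to world target"""
    from workcell import env
    s=env.state()
    p0,y0=(s['ee_pos'],s['ee_rot'][2]) if base is None else (np.array(base[0]),base[1])
    A=(R.from_euler('z',y0,degrees=True)*R.from_euler('x',180,degrees=True)).as_matrix()
    d=A.T@(np.array(pos)-p0)/300; dy=(yaw-y0+180)%360-180
    return d.round(4), round(-dy/360,4)
E
python3 - <<'E'
from h import *
b=([249.489,518.074,193.276],154.28)
print(rel([370,280,320],125,b)); print(rel([480,57,330],100,([370,280,320],125)))
print(cv2.__version__)
f,_=grab('wrist','w0');print(f['tool_from_camera'],f['fx'])
E
```

```text
(array([-0.7063, -0.5406, -0.4224]), 0.0813)
(array([-0.8192, -0.126 , -0.0333]), 0.0694)
4.12.0
[[ 1.12831282e-03 -9.56059846e-01 -2.93169400e-01  8.22223958e+01]
 [ 9.99998912e-01  1.35745611e-03 -5.78156121e-04  2.30529567e-01]
 [ 9.50716445e-04 -2.93168428e-01  9.56060337e-01 -1.92116499e+02]
 [ 0.00000000e+00  0.00000000e+00  0.00000000e+00  1.00000000e+00]] 345.87391913207614
```

Request:
step_arm(linear=[[-0.7063,-0.5406,-0.4224],[-0.7063,-0.5406,-0.4224],[-0.7063,-0.5406,-0.4224],[-0.7063,-0.5406,-0.4224],[-0.7063,-0.5406,-0.4224],[-0.7063,-0.5406,-0.4224],[-0.7063,-0.5406,-0.4224],[-0.7063,-0.5406,-0.4224]], turn=[0.0813,0.0813,0.0813,0.0813,0.0813,0.0813,0.0813,0.0813])

```text
time_s: 1.15
ee_pos: [369.2, 280.7, 319.0]
ee_rot: [-179.9, -0.0, 125.1]
force: [0.4, -0.6, 0.4]
gripper_width: 91.1
gripper_force: 0.0
```

```bash
python3 - <<'E'
from h import *
print(rel([540,57,240],95,([370,280,320],125)))
E
```

```text
(array([-0.9339,  0.0378,  0.2667]), 0.0833)
```

Request:
step_arm(linear=[[-0.9339,0.0378,0.2667],[-0.9339,0.0378,0.2667],[-0.9339,0.0378,0.2667],[-0.9339,0.0378,0.2667],[-0.9339,0.0378,0.2667],[-0.9339,0.0378,0.2667],[-0.9339,0.0378,0.2667],[-0.9339,0.0378,0.2667],[-0.9339,0.0378,0.2667]], turn=[0.0833,0.0833,0.0833,0.0833,0.0833,0.0833,0.0833,0.0833,0.0833])

```text
time_s: 2.28
ee_pos: [539.7, 58.2, 240.5]
ee_rot: [179.9, -0.0, 95.1]
force: [-0.1, -0.3, -0.6]
gripper_width: 91.3
gripper_force: 0.0
```

```bash
python3 - <<'E'
from h import *
f,s=grab('wrist','w1');print(s['ee_pos'],s['ee_rot'])
u=proj(f,[[540,57,148]])[0].astype(int);print(u)
c=f['color'];x,y=u;o=np.zeros((600,800,3),np.uint8)
o=cv2.resize(c[max(0,y-60):y+60,max(0,x-80):x+80],None,fx=5,fy=5,interpolation=cv2.INTER_CUBIC);print(max(0,x-80),max(0,y-60));cv2.imwrite('pics/c1.png',o)
print(rel([480,-150,320],70,([540,57,240],95)))
print(rel([459,-301,200],35,([480,-150,320],70)))
E
```

```text
[539.73820634  58.15721606 240.53597602] [ 1.79944194e+02 -1.21686192e-02  9.51295028e+01]
[272 203]
192 143
(array([-0.6699, -0.2594, -0.2667]), 0.0694)
(array([-0.4969,  0.1064,  0.4   ]), 0.0972)
```

View pics/c1.png

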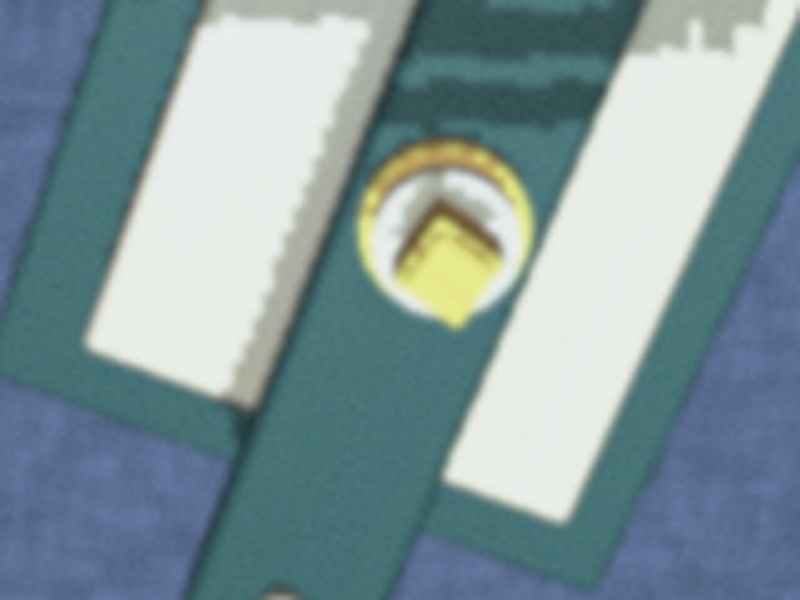

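Crop 1 shows the white shoulder disc at crop (447,243), full image (281,192). The brass square stands on it with corners at about (395,272), (443,222), (500,262) and (457,327). I'll fit the pose numerically.

```bash
cat > fit.py <<'E'
from h import *
from scipy.optimize import differential_evolution as DE
f=load('w1');S=5;x0,y0=192,143
c=cv2.resize(f['color'][y0:y0+120,x0:x0+160],None,fx=S,fy=S,interpolation=cv2.INTER_CUBIC)
hsv=cv2.cvtColor(c,cv2.COLOR_BGR2HSV)
m=((hsv[...,0]<40)&(hsv[...,1]>90)).astype(np.uint8)
reg=cv2.circle(np.zeros_like(m),(447,243),66,1,-1)
reg=cv2.fillConvexPoly(reg,np.array([[381,243],[513,243],[480,340],[430,340]]),1)
reg[330:]=0
def pts(x,y,t,zs):
    P=[]
    for h,w in ((0,7),(19,7),(22,5.5)):
        for k in range(4):
            a=np.radians(t+45+90*k);P.append([x+w*2**.5*np.cos(a),y+w*2**.5*np.sin(a),zs+h])
    return P
def mask(P):
    q=(proj(f,P)-[x0-.0,y0-.0]+.5)*S-.5
    return cv2.fillConvexPoly(np.zeros_like(m),cv2.convexHull(q.astype(np.float32)).round().astype(np.int32),1)
def cost(p):
    a=mask(pts(p[0],p[1],p[2],129)); u=((a|m)&reg).sum(); return 1-((a&m)&reg).sum()/u
r=DE(cost,[(530,550),(47,67),(-45,50)],seed=1,maxiter=60,popsize=12)
print(r.x,r.fun)
print(onz(f,(x0+447/5-.5+.1,y0+243/5-.4),129))
E
python3 fit.py
```

```text
[546.54449858  62.17658487 -18.98847762] 0.20968629609246014
[547.01334748  63.24123584 129.        ]
```

Request:
step_arm(linear=[[-0.6699,-0.2594,-0.2667],[-0.6699,-0.2594,-0.2667],[-0.6699,-0.2594,-0.2667],[-0.6699,-0.2594,-0.2667],[-0.6699,-0.2594,-0.2667],[-0.6699,-0.2594,-0.2667],[-0.6699,-0.2594,-0.2667]], turn=[0.0694,0.0694,0.0694,0.0694,0.0694,0.0694,0.0694])

```text
time_s: 3.2
ee_pos: [480.2, -148.7, 319.4]
ee_rot: [-179.9, -0.0, 70.1]
force: [0.6, -0.6, 0.5]
gripper_width: 91.4
gripper_force: 0.0
```

Request:
step_arm(linear=[[-0.4969,0.1064,0.4],[-0.4969,0.1064,0.4],[-0.4969,0.1064,0.4],[-0.4969,0.1064,0.4],[-0.4969,0.1064,0.4],[-0.4969,0.1064,0.4],[-0.4969,0.1064,0.4]], turn=[0.0972,0.0972,0.0972,0.0972,0.0972,0.0972,0.0972])

```text
time_s: 4.08
ee_pos: [460.0, -300.2, 200.7]
ee_rot: [179.9, -0.0, 35.2]
force: [-0.8, 0.4, 0.6]
gripper_width: 90.9
gripper_force: 0.0
```

```bash
python3 - <<'E'
from h import *
f,s=grab('wrist','w2');print(s['ee_pos'],s['ee_rot'])
u=proj(f,[[459,-301,40]])[0].astype(int);print(u)
c=f['color'];x,y=u;x=max(x,100);y=max(y,75)
print(x-100,y-75)
o=cv2.resize(c[y-75:y+75,x-100:x+100],None,fx=4,fy=4,interpolation=cv2.INTER_CUBIC);cv2.imwrite('pics/c2.png',o)
E
```

```text
[ 459.96185911 -300.21627645  200.70545374] [ 1.79929495e+02 -3.94850275e-02  3.51631963e+01]
[272 185]
172 110
```

View pics/c2.png

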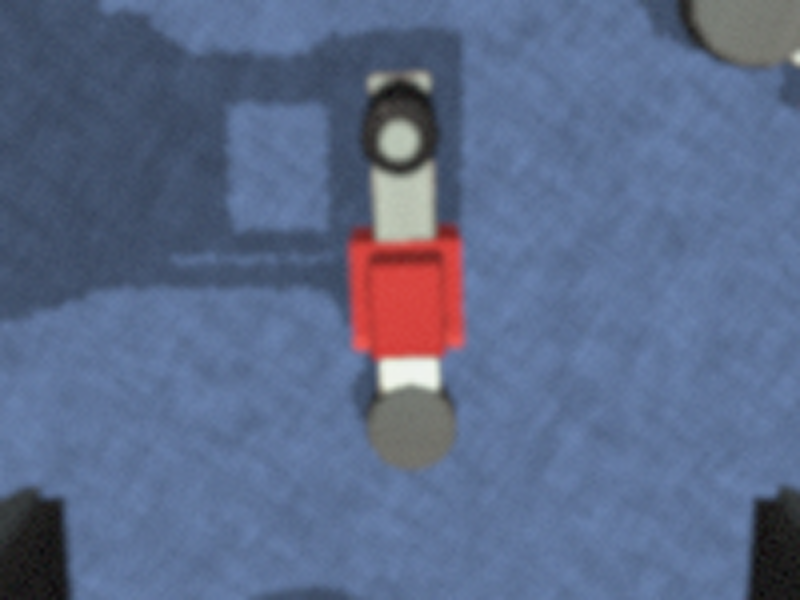

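The crop shows C with its handle at crop (399,130), boss top at (407,306), arm tip at (400,80) and counterweight at (412,428). No bottle is close to it.

```bash
python3 - <<'E'
from h import *
f=load('w2');g=lambda u,v,z: onz(f,(172+(u+.5)/4-.5,110+(v+.5)/4-.5),z)
tip=g(401,75,24);cw=g(412,428,24);b=g(407,306,44);h=g(400,140,88)
d=tip-cw;print(tip,cw,b,h,np.linalg.norm(d[:2]),np.degrees(np.arctan2(d[1],d[0])))
print('boss w',np.linalg.norm(g(371,306,44)-g(442,306,44)),np.linalg.norm(g(407,257,44)-g(407,356,44)))
print('hub w',np.linalg.norm(g(350,240,24)-g(463,240,24)))
u=d/np.linalg.norm(d); print('hub from cw',cw+38*u,'from tip',tip-58*u, 'handle',h-50*u)
E
```

```text
[ 505.86256307 -267.07262548   24.        ] [ 428.08969001 -325.59144113   24.        ] [ 460.03033525 -301.31281652   44.        ] [ 498.32020205 -272.3780835    88.        ] 97.32970547609303 36.958981428897395
boss w 18.39198041011564 26.356304336579488
hub w 30.52292518123531
hub from cw [ 458.45420372 -302.74420262   24.        ] from tip [ 459.51672635 -301.94472635   24.        ] handle [ 458.36689454 -302.44023942   88.        ]
```

```bash
python3 - <<'E'
from h import *
print(rel([459,-302,37.5],37))
E
```

```text
(array([-0.0056,  0.0029,  0.5439]), np.float64(-0.0051))
```

Request:
step_arm(linear=[[-0.0056,0.0029,0.2],[-0.0056,0.0029,0.38],[-0.0056,0.0029,0.49],[-0.0056,0.0029,0.544],[-0.0056,0.0029,0.544],[-0.0056,0.0029,0.544]], turn=[-0.005,-0.005,-0.005,-0.005,-0.005,-0.005])

```text
time_s: 4.88
ee_pos: [459.7, -303.3, 38.3]
ee_rot: [179.8, -0.1, 36.9]
force: [-0.7, -0.1, 0.3]
gripper_width: 91.1
gripper_force: 0.0
```

Request:
step_arm(linear=[[0,0,0],[0,0,0],[0,0,0],[0,0,0],[0,0,0],[0,0,0],[0,0,0],[0,0,0]], turn=[0,0,0,0,0,0,0,0], fingers=1, force=40)

```text
time_s: 5.88
ee_pos: [458.5, -302.6, 36.7]
ee_rot: [-180.0, -0.0, 36.9]
force: [0.2, 0.0, 0.7]
gripper_width: 14.0
gripper_force: 0.0
```

```bash
python3 - <<'E'
from h import *
f,s=grab('wrist','w3');print(s['ee_pos'],s['gripper_width'],s['gripper_force'],s['force'])
E
```

```text
[ 458.47103582 -302.61893144   36.71502455] 14.009814358192246 0.0 [0.24789197 0.01893849 0.68259925]
```

View pics/w3.png

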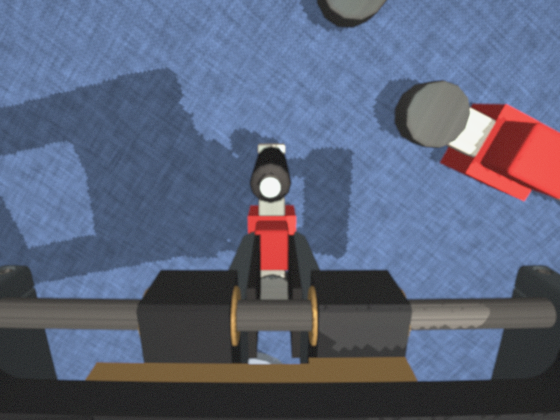

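The boss at (272,245) looks to be between the fingers, but the width reads 14 with no force. I'll hold a little longer to see whether the grip settles.

Request:
step_arm(linear=[[0,0,0],[0,0,0],[0,0,0],[0,0,0]], turn=[0,0,0,0])

```text
time_s: 6.42
ee_pos: [458.5, -302.6, 36.7]
ee_rot: [-180.0, -0.0, 36.9]
force: [0.3, -0.2, -0.0]
gripper_width: 0.6
gripper_force: 0.0
```

```bash
python3 - <<'E'
from h import *
f=load('w3')
c=np.radians(37);X=np.array([np.cos(c),np.sin(c)]);Y=np.array([-X[1],X[0]]);o=np.array([459,-302])
for n,a,b,z in [('boss',13,10,44),('boss',13,-10,44),('boss',-13,-10,44),('hub',15,15,24),('hub',15,-15,24),('tip',58,0,24),('cw',-38,0,24)]:
    print(n,a,b,proj(f,[[*(o+a*X+b*Y),z]])[0].round(0))
from workcell import env;s=env.state();print(s['gripper_width'],s['gripper_force'])
E
```

```text
boss 13 10 [254. 229.]
boss 13 -10 [289. 229.]
boss -13 -10 [289. 270.]
hub 15 15 [248. 215.]
hub 15 -15 [296. 215.]
tip 58 0 [271. 146.]
cw -38 0 [272. 290.]
0.6358451895778763 0.0
```

```bash
python3 - <<'E'
from h import *
f,s=grab('wrist','w4')
a=cv2.resize(f['color'][130:330,170:370],None,fx=2.9,fy=2.9,interpolation=cv2.INTER_CUBIC)
g,_=grab('scene','s4')
u=proj(g,[[459,-302,30]])[0].astype(int);print(u)
b=cv2.resize(g['color'][u[1]-60:u[1]+40,u[0]-20:u[0]+17],None,fx=5.8,fy=5.8,interpolation=cv2.INTER_CUBIC)
cv2.imwrite('pics/c4.png',np.hstack([a,b])[:600,:800])
E
```

```text
[227 193]
```

View pics/c4.png

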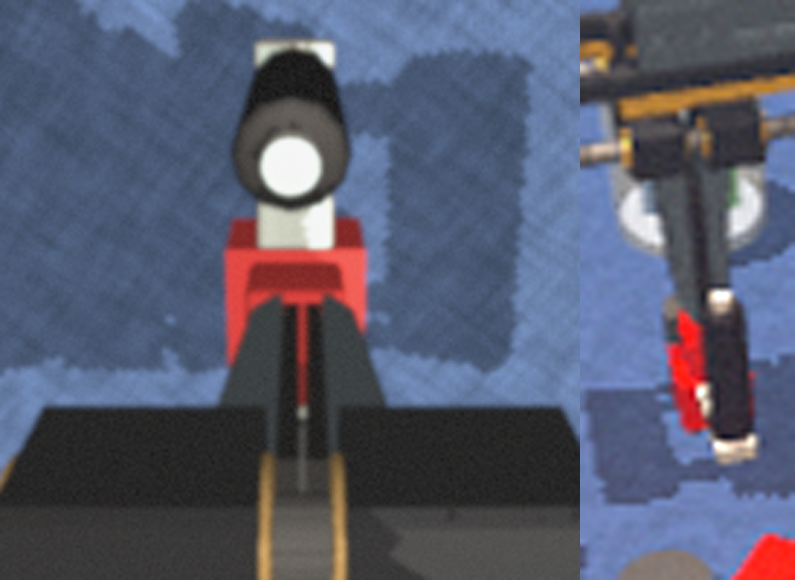

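```bash
python3 - <<'E'
from workcell import env
print(env.tips_ahead,[a for a in dir(env) if a[0]!='_'],env.state()['gripper_width'])
E
```

```text
11.0 ['Unreachable', 'job_done', 'state', 'tips_ahead'] 0.18582361728857838
```

The fingers closed above the boss, and vision puts the tips about 20–30 mm shorter than stated. I'll open to about 27 mm and feel downward for the hub top in small steps.

Request:
step_arm(linear=[[0,0,0],[0,0,0],[0,0,0],[0,0,0],[0,0,0.015],[0,0,0.03],[0,0,0.03]], turn=[0,0,0,0,0,0,0], fingers=0.4)

```text
time_s: 7.4
ee_pos: [458.0, -302.4, 27.1]
ee_rot: [-179.9, 0.0, 36.9]
force: [-0.8, -0.1, -0.1]
gripper_width: 27.3
gripper_force: 0.0
```

Request:
step_arm(linear=[[0,0,0.01],[0,0,0.02],[0,0,0.03],[0,0,0.03]], turn=[0,0,0,0])

```text
time_s: 7.9
ee_pos: [458.2, -302.5, 18.4]
ee_rot: [-180.0, 0.0, 36.9]
force: [-0.5, -0.4, -0.6]
gripper_width: 27.2
gripper_force: 0.0
```

Request:
step_arm(linear=[[0,0,0.01],[0,0,0.01],[0,0,0.01],[0,0,0.01],[0,0,0.01]], turn=[0,0,0,0,0], fingers=0.65, force=5)

```text
time_s: 8.52
ee_pos: [458.5, -302.9, 15.5]
ee_rot: [180.0, 0.0, 36.9]
force: [-0.3, 0.8, -2.9]
gripper_width: 19.9
gripper_force: 5.0
```

```bash
python3 - <<'E'
from h import *
f,s=grab('wrist','w5');print(s['gripper_width'],s['gripper_force'])
a=f['color'][120:345,130:430]
cv2.imwrite('pics/c5.png',cv2.resize(a,None,fx=2.6,fy=2.6,interpolation=cv2.INTER_CUBIC))
E
```

```text
19.901162201660256 4.983095303177834
```

View pics/c5.png

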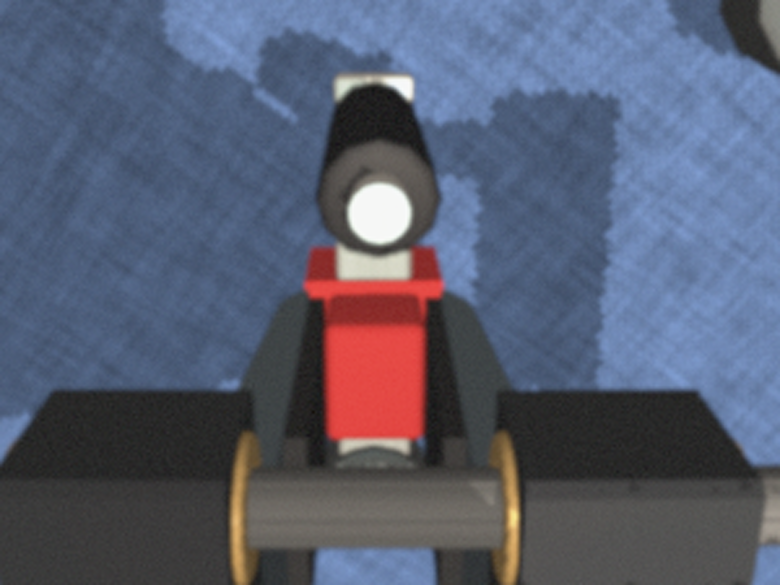

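The width is 19.9 mm at 5 N, so the boss is between the pads, with the tips roughly 30 mm further back than stated. I'll reopen, go 6 mm lower and grip firmly.

Request:
step_arm(linear=[[0,0,0],[0,0,0],[0,0,0.01],[0,0,0.018],[0,0,0.018]], turn=[0,0,0,0,0], fingers=0.4)

```text
time_s: 9.2
ee_pos: [458.3, -302.5, 10.0]
ee_rot: [-180.0, 0.0, 36.9]
force: [0.1, -0.6, -0.1]
gripper_width: 27.1
gripper_force: 0.0
```

Request:
step_arm(linear=[[0,0,0],[0,0,0],[0,0,0],[0,0,0],[0,0,-0.02],[0,0,-0.04],[0,0,-0.06],[0,0,-0.1],[0,0,-0.1]], turn=[0,0,0,0,0,0,0,0,0], fingers=1, force=50)

```text
time_s: 10.32
ee_pos: [459.3, -303.2, 41.7]
ee_rot: [179.8, -0.1, 36.9]
force: [0.3, -0.2, -2.9]
gripper_width: 19.6
gripper_force: 50.0
```

The crank is held, with its 2.9 N weight showing. I'll refine the square's pose from the saved press view and start towards the press.

```bash
cat > fit2.py <<'E'
import re
src=open('fit.py').read().split("r=DE")[0]; exec(src)
# photometric fit: render label model (shoulder white disc, dark/bright prism), compare mean colours per region
lab=cv2.cvtColor(c,cv2.COLOR_BGR2LAB).astype(float)
roi=cv2.circle(np.zeros_like(m),(447,262),80,1,-1).astype(bool)
def poly(P):
    q=((proj(f,P)-[x0,y0]+.5)*S-.5).astype(np.float32)
    return cv2.convexHull(q).round().astype(np.int32)
def ring(x,y,r,z): 
    a=np.linspace(0,2*np.pi,40); return np.c_[x+r*np.cos(a),y+r*np.sin(a),0*a+z]
def seg(p):
    x,y,t,zs=p; P=pts(x,y,t,zs); L=np.zeros_like(m)
    cv2.fillConvexPoly(L,poly(ring(x,y,16,118)),1)
    cv2.fillConvexPoly(L,poly(np.vstack([ring(x,y,13.5,zs),ring(x,y,13.5,119)])),2)
    cv2.fillConvexPoly(L,poly(P[:8]),3)      # sides
    cv2.fillConvexPoly(L,poly(P[4:8]),4)
    cv2.fillConvexPoly(L,poly(P[4:]),3); 
    cv2.fillConvexPoly(L,poly(P[4:8]),4)
    cv2.fillConvexPoly(L,poly(P[8:]),4)
    return L
def cost2(p):
    L=seg(p);e=0
    for k in range(5):
        s=roi&(L==k)
        if s.sum()>5: v=lab[s]; e+=((v-np.median(v,0))**2).clip(0,2500).sum()
    return e/roi.sum()
r=None
for t0 in (-45,0):
    q=DE(cost2,[(540,553),(56,69),(t0,t0+45),(127,131)],seed=2,maxiter=40,popsize=12)
    print(q.x,q.fun)
    if r is None or q.fun<r.fun: r=q
o=c.copy();P=pts(*r.x)
for g in (P[:4],P[4:8],P[8:]):
    cv2.polylines(o,[((proj(f,g)-[x0,y0]+.5)*S-.5).round().astype(np.int32)],True,(0,0,255),1)
cv2.polylines(o,[poly(ring(r.x[0],r.x[1],13.5,r.x[3]))],True,(255,0,0),1)
mm=np.hstack([c[180:350,350:550],o[180:350,350:550]]);cv2.imwrite('pics/fit.png',cv2.resize(mm,None,fx=2,fy=2))
for t in range(-45,45,5): print(t,round(cost2([*r.x[:2],t,r.x[3]]),1),end='; ')
E
python3 fit2.py
python3 - <<'E'
from h import *
print(rel([480,-120,220],60)); 
E
```

```text
[547.06819472  62.22129962 -30.69821244 127.03846071] 550.5350331158807
[547.1765165   62.14920563  44.78289098 127.08076115] 663.7445844330462
-45 668.7; -40 612.4; -35 570.3; -30 552.1; -25 576.0; -20 626.2; -15 677.4; -10 734.3; -5 767.0; 0 790.2; 5 797.6; 10 803.9; 15 811.9; 20 815.6; 25 816.1; 30 797.9; 35 767.7; 40 717.1; (array([ 0.4215, -0.4474, -0.5943]), np.float64(-0.0643))
```

View pics/fit.png

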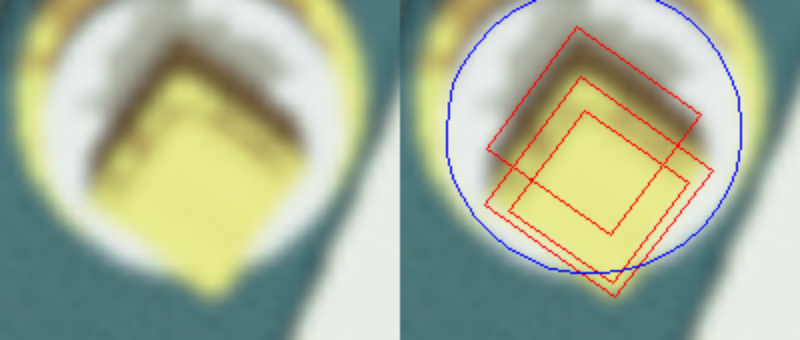

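The overlay fits well: the square is at (547.1, 62.2) with its angle at −31° (mod 90), so crank yaw 59°. Now the hub offset in the grip, and the transport move.

```bash
python3 - <<'E'
from h import *
f=load('w5'); T=np.linalg.inv(np.array(f['extrinsics']))
tc=np.array(f['tool_from_camera'])
g=lambda u,v,z:(tc@T@np.r_[onz(f,(130+(u+.5)/2.6-.5,120+(v+.5)/2.6-.5),z),1])[:3]
print('boss front/back',g(375,324,44),g(375,438,44)); print('boss sides',g(326,400,44),g(424,400,44))
print('arm tip',g(374,75,24),'hub front bottom edge', g(374,250,0),'hub front top',g(374,296,24)); print('handle top', g(379,213,88))
E
```

```text
boss front/back [ 13.65596365   1.11189774 -28.49230163] [-11.75719374   1.14339256 -28.49030891]
boss sides [ -3.04495966  -8.79851799 -28.49553413] [ -3.03500158  11.0651365  -28.48645011]
arm tip [59.83026418  0.87268114 -8.49600338] hub front bottom edge [14.24803117  0.91399295 15.5075665 ] hub front top [11.69366963  0.91651589 -8.49223608]
handle top [ 49.22082151   1.57568738 -72.49486284]
```

Request:
step_arm(linear=[[0,0,-0.2],[0.1,-0.1,-0.4],[0.25,-0.25,-0.594],[0.4215,-0.4474,-0.594],[0.4215,-0.4474,-0.594],[0.4215,-0.4474,-0.594],[0.4215,-0.4474,-0.594],[0.4215,-0.4474,-0.594]], turn=[0,0,-0.03,-0.064,-0.064,-0.064,-0.064,-0.064])

```text
time_s: 11.32
ee_pos: [478.8, -120.4, 218.0]
ee_rot: [-179.9, 0.0, 59.8]
force: [0.2, -0.1, -3.4]
gripper_width: 19.3
gripper_force: 50.0
```

```bash
python3 - <<'E'
from h import *
print(rel([545.6,61.3,172],59))
E
```

```text
(array([ 0.6354, -0.112 ,  0.1533]), np.float64(0.0022))
```

Request:
step_arm(linear=[[0.2,-0.035,0],[0.4,-0.07,0],[0.55,-0.1,0.02],[0.6354,-0.112,0.06],[0.6354,-0.112,0.11],[0.6354,-0.112,0.1533],[0.6354,-0.112,0.1533],[0.6354,-0.112,0.1533],[0.6354,-0.112,0.1533]], turn=[0.002,0.002,0.002,0.002,0.002,0.002,0.002,0.002,0.002])

```text
time_s: 12.45
ee_pos: [546.1, 61.9, 173.4]
ee_rot: [179.9, -0.1, 59.1]
force: [0.7, -0.1, -2.7]
gripper_width: 19.6
gripper_force: 50.0
```

```bash
python3 - <<'E'
from h import *
from workcell import env
s=env.state();print(s['ee_pos'],s['ee_rot'],s['force']);print(rel([545.6,61.3,163],59))
E
```

```text
[546.06835105  61.91459978 173.3600384 ] [ 1.79925722e+02 -5.49076155e-02  5.91312061e+01] [ 0.74074674 -0.07711314 -2.72755507]
(array([-0.0026, -0.0003,  0.0345]), np.float64(0.0004))
```

Request:
step_arm(linear=[[-0.002,0,0.01],[-0.002,0,0.02],[-0.002,0,0.03],[-0.002,0,0.04],[-0.002,0,0.045],[-0.002,0,0.05],[-0.002,0,0.05],[-0.002,0,0.05]], turn=[0,0,0,0,0,0,0,0])

```text
time_s: 13.45
ee_pos: [545.4, 61.9, 157.8]
ee_rot: [180.0, -0.0, 59.2]
force: [0.3, -0.3, -0.4]
gripper_width: 19.7
gripper_force: 50.0
```

Request:
step_arm(linear=[[0,0,0.004],[0,0,0.004],[0,0,0.004]], turn=[0,0,0])

```text
time_s: 13.82
ee_pos: [545.6, 61.9, 157.4]
ee_rot: [180.0, -0.0, 59.2]
force: [-2.9, 0.2, 5.2]
gripper_width: 19.3
gripper_force: 50.0
```

```bash
python3 - <<'E'
from workcell import env
import numpy as np
s=env.state();print(s['force'],s['torque'],s['ee_pos']); a=np.radians(59.2)
Rm=np.array([[np.cos(a),np.sin(a)],[-np.sin(a),np.cos(a)]]);print('crank frame F,M',Rm@s['force'][:2],Rm@s['torque'][:2])
E
```

```text
[-2.89993122  0.19522007  5.23544436] [-0.09505015  0.58945377 -0.00145784] [545.55160382  61.88552393 157.3618791 ]
crank frame F,M [-1.31720288  2.59088567] [0.4576474  0.38346986]
```

Request:
step_arm(linear=[[-0.0017,-0.0029,0],[-0.0017,-0.0029,0],[-0.0017,-0.0029,0.002]], turn=[0,0,0])

```text
time_s: 14.2
ee_pos: [545.4, 61.9, 157.2]
ee_rot: [179.9, -0.1, 59.2]
force: [-1.0, 0.1, 9.1]
gripper_width: 19.8
gripper_force: 50.0
```

Request:
step_arm(linear=[[-0.0017,-0.0029,-0.004],[-0.0034,-0.0057,-0.004],[-0.0034,-0.0057,-0.002]], turn=[0,0,0])

```text
time_s: 14.58
ee_pos: [544.2, 62.0, 157.4]
ee_rot: [179.8, -0.2, 59.2]
force: [3.3, -0.2, 8.0]
gripper_width: 19.7
gripper_force: 50.0
```

The crank is resting on the square's shoulder, so I'll try a small spiral search under light pressure.

Request:
step_arm(linear=[[0.005,0.0087,-0.0025],[0.0093,0.0087,-0.0025],[0.008,0.0117,-0.0025],[0.005,0.013,-0.0025],[0.002,0.0117,-0.0025],[0.0007,0.0087,-0.0025],[0.002,0.0057,-0.0025],[0.005,0.0043,-0.0025],[0.008,0.0057,-0.0025],[0.0093,0.0087,-0.0025],[0.005,0.0087,-0.0025]], turn=[0,0,0,0,0,0,0,0,0,0,0])

```text
time_s: 15.95
ee_pos: [544.6, 61.8, 157.4]
ee_rot: [-179.9, 0.0, 59.2]
force: [-0.3, 1.4, 6.2]
gripper_width: 19.9
gripper_force: 50.0
```

Not captured. I'll lift just off the shoulder and feel for the socket walls against the tip to find the centre.

Request:
step_arm(linear=[[0,0,-0.006],[0.008,0,-0.006],[0.016,0,-0.006],[0.016,0,-0.006],[0.016,0,-0.006]], turn=[0,0,0,0,0])

```text
time_s: 16.58
ee_pos: [547.0, 65.7, 158.2]
ee_rot: [-179.9, 0.1, 59.2]
force: [-0.9, -0.9, -4.0]
gripper_width: 19.3
gripper_force: 50.0
```

Request:
step_arm(linear=[[-0.008,0,0],[-0.018,0,0],[-0.028,0,0],[-0.032,0,0],[-0.032,0,0],[-0.032,0,0]], turn=[0,0,0,0,0,0])

```text
time_s: 17.32
ee_pos: [545.0, 60.6, 159.3]
ee_rot: [179.9, -0.4, 59.1]
force: [4.1, 7.3, -5.7]
gripper_width: 19.6
gripper_force: 50.0
```

Request:
step_arm(linear=[[0.016,0,0],[0.016,0.008,0],[0.016,0.016,0],[0.016,0.016,0],[0.016,0.016,0]], turn=[0,0,0,0,0])

```text
time_s: 17.95
ee_pos: [547.3, 60.4, 158.8]
ee_rot: [-179.7, 0.0, 59.1]
force: [-5.0, 4.5, -0.1]
gripper_width: 19.5
gripper_force: 50.0
```

Request:
step_arm(linear=[[0,-0.008,0],[0,-0.018,0],[0,-0.028,0],[0,-0.032,0],[0,-0.032,0],[0,-0.032,0]], turn=[0,0,0,0,0,0])

```text
time_s: 18.7
ee_pos: [542.7, 63.2, 159.0]
ee_rot: [179.8, 0.0, 59.2]
force: [3.5, -3.3, -4.2]
gripper_width: 19.6
gripper_force: 50.0
```

Request:
step_arm(linear=[[0.006,0.008,0],[0.006,0.0168,0],[0.006,0.0168,0],[0.006,0.0168,0]], turn=[0,0,0,0])

```text
time_s: 19.2
ee_pos: [546.2, 63.4, 158.9]
ee_rot: [-180.0, 0.0, 59.2]
force: [-0.6, -0.1, -2.8]
gripper_width: 19.4
gripper_force: 50.0
```

Request:
step_arm(linear=[[0,0,0.004],[0,0,0.008],[0,0,0.012],[0,0,0.012]], turn=[0,0,0,0])

```text
time_s: 19.7
ee_pos: [546.4, 63.2, 155.2]
ee_rot: [-180.0, 0.0, 59.2]
force: [-0.6, -0.6, -2.7]
gripper_width: 19.7
gripper_force: 50.0
```

It dropped in freely, so I'll continue down gently.

Request:
step_arm(linear=[[0,0,0.008],[0,0,0.016],[0,0,0.024],[0,0,0.032],[0,0,0.032]], turn=[0,0,0,0,0])

```text
time_s: 20.32
ee_pos: [546.3, 63.2, 145.5]
ee_rot: [-180.0, 0.0, 59.2]
force: [-0.4, -0.1, -3.8]
gripper_width: 19.3
gripper_force: 50.0
```

Request:
step_arm(linear=[[0,0,0.006],[0,0,0.012],[0,0,0.018],[0,0,0.018]], turn=[0,0,0,0])

```text
time_s: 20.82
ee_pos: [546.4, 63.2, 140.1]
ee_rot: [-180.0, 0.0, 59.2]
force: [0.2, 0.4, -2.1]
gripper_width: 19.6
gripper_force: 50.0
```

Request:
step_arm(linear=[[0,0,0.004],[0,0,0.007],[0,0,0.009],[0,0,0.009]], turn=[0,0,0,0])

```text
time_s: 21.32
ee_pos: [546.6, 63.3, 138.8]
ee_rot: [180.0, -0.0, 59.2]
force: [-3.2, -0.3, 5.5]
gripper_width: 19.4
gripper_force: 50.0
```

The crank is seated: total descent from the shoulder contact is 18.6 mm. I'll let it rest, release, rise and move over to the handle.

Request:
step_arm(linear=[[0,0,0],[0,0,0],[0,0,0],[0,0,0],[0,0,0],[0,0,-0.06],[0,0,-0.16],[0,0,-0.26],[0,0,-0.26]], turn=[0,0,0,0,0,0,0,0,0], fingers=-0.5)

```text
time_s: 22.45
ee_pos: [548.0, 63.4, 217.9]
ee_rot: [179.7, -0.2, 59.2]
force: [0.0, -0.3, 0.3]
gripper_width: 68.2
gripper_force: 0.0
```

```bash
python3 - <<'E'
from h import *
f,s=grab('wrist','w6');print(s['ee_pos'],s['ee_rot'],s['force'])
# black handle top cap & boss: detect red hub blob and white cap
a=f['color'];cv2.imwrite('pics/w6.png',a)
hsv=cv2.cvtColor(a,cv2.COLOR_BGR2HSV)
red=(((hsv[...,0]<8)|(hsv[...,0]>172))&(hsv[...,1]>150)).astype(np.uint8)
n,l,st,c=cv2.connectedComponentsWithStats(red);i=1+st[1:,4].argmax();print(st[i],c[i])
x=np.array([np.cos(np.radians(59.2)),np.sin(np.radians(59.2))]);ax=np.array([547,64.])
for n,P in [('handle top',[*(ax+50*x),129+88]),('boss top',[*ax,173]),('tip',[*(ax+58*x),153]),('cw',[*(ax-38*x),153])]: print(n,proj(f,[P])[0])
o=cv2.resize(a[60:360,80:480],None,fx=2,fy=2);cv2.imwrite('pics/c6.png',o)
E
```

```text
[548.02305228  63.3757862  217.90907153] [179.74881971  -0.18987406  59.1737704 ] [ 0.00363624 -0.34900929  0.27430096]
[ 253  189   38   49 1508] [271.93899204 213.99602122]
handle top [269.53971035 163.05834737]
boss top [270.16335657 221.16970445]
tip [270.12397498 137.49000255]
cw [270.40785488 257.13857871]
```

View pics/c6.png

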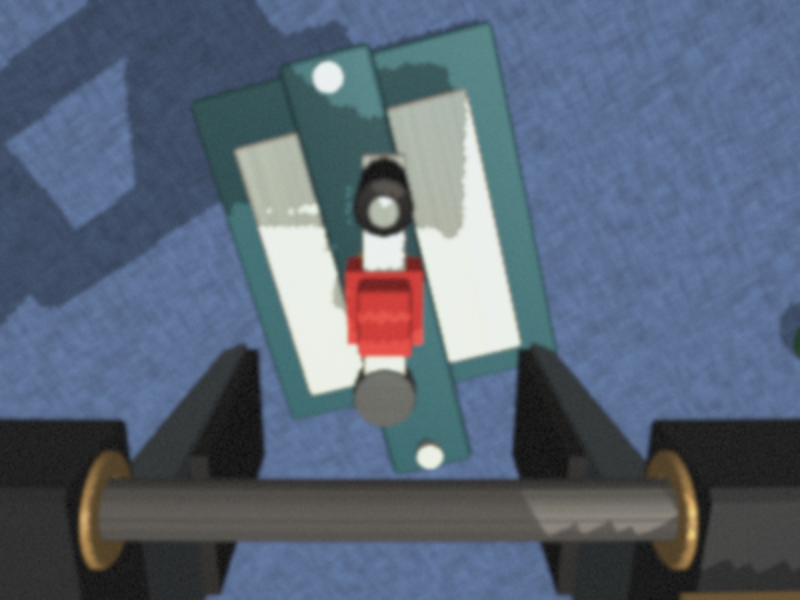

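The crank is seated and the view matches the prediction: handle top at (272,165), boss at (272,214). I'll go over the handle, descend and grip it.

Request:
step_arm(linear=[[0.1,0,0],[0.1687,0,0],[0.1687,0,0],[0.1687,0,0.06],[0.1687,0,0.12],[0.1687,0,0.18],[0.1687,0,0.18],[0.1687,0,0.18]], turn=[0,0,0,0,0,0,0,0])

```text
time_s: 23.5
ee_pos: [572.6, 106.4, 162.1]
ee_rot: [180.0, -0.0, 59.2]
force: [0.0, 0.4, 0.4]
gripper_width: 69.0
gripper_force: 0.0
```

Request:
step_arm(linear=[[0,0,0],[0,0,0],[0,0,0],[0,0,0],[0,0,0],[0,0,0],[0,0,0]], turn=[0,0,0,0,0,0,0], fingers=1, force=25)

```text
time_s: 24.38
ee_pos: [572.4, 106.7, 161.6]
ee_rot: [-180.0, -0.0, 59.2]
force: [-0.6, -0.3, -0.7]
gripper_width: 17.7
gripper_force: 25.0
```

The handle is gripped at 17.7 mm. Next is the circular winding path, clockwise, with tool +y as the tangent.

```bash
cat > circ.py <<'E'
import sys,numpy as np
a0,d,n,z=float(sys.argv[1]),float(sys.argv[2]),int(sys.argv[3]),2/300/360
print([[round(float((np.cos(np.radians(a))-np.cos(np.radians(a0)))/6),4),round(float((np.sin(np.radians(a))-np.sin(np.radians(a0)))/6),4),round((a-a0)*z,4)] for a in a0+d*np.arange(1,n+1)])
E
python3 circ.py 0 18 20; python3 circ.py 0 5 12
```

```text
[[-0.0082, 0.0515, np.float64(0.0003)], [-0.0318, 0.098, np.float64(0.0007)], [-0.0687, 0.1348, np.float64(0.001)], [-0.1152, 0.1585, np.float64(0.0013)], [-0.1667, 0.1667, np.float64(0.0017)], [-0.2182, 0.1585, np.float64(0.002)], [-0.2646, 0.1348, np.float64(0.0023)], [-0.3015, 0.098, np.float64(0.0027)], [-0.3252, 0.0515, np.float64(0.003)], [-0.3333, 0.0, np.float64(0.0033)], [-0.3252, -0.0515, np.float64(0.0037)], [-0.3015, -0.098, np.float64(0.004)], [-0.2646, -0.1348, np.float64(0.0043)], [-0.2182, -0.1585, np.float64(0.0047)], [-0.1667, -0.1667, np.float64(0.005)], [-0.1152, -0.1585, np.float64(0.0053)], [-0.0687, -0.1348, np.float64(0.0057)], [-0.0318, -0.098, np.float64(0.006)], [-0.0082, -0.0515, np.float64(0.0063)], [0.0, -0.0, np.float64(0.0067)]]
[[-0.0006, 0.0145, np.float64(0.0001)], [-0.0025, 0.0289, np.float64(0.0002)], [-0.0057, 0.0431, np.float64(0.0003)], [-0.0101, 0.057, np.float64(0.0004)], [-0.0156, 0.0704, np.float64(0.0005)], [-0.0223, 0.0833, np.float64(0.0006)], [-0.0301, 0.0956, np.float64(0.0006)], [-0.039, 0.1071, np.float64(0.0007)], [-0.0488, 0.1179, np.float64(0.0008)], [-0.0595, 0.1277, np.float64(0.0009)], [-0.0711, 0.1365, np.float64(0.001)], [-0.0833, 0.1443, np.float64(0.0011)]]
```

First a 90° trial (5 rows of 18°, then hold).

Request:
step_arm(linear=[[-0.0082,0.0515,0.0003],[-0.0318,0.098,0.0007],[-0.0687,0.1348,0.001],[-0.1152,0.1585,0.0013],[-0.1667,0.1667,0.0017],[-0.1667,0.1667,0.0017]], turn=[0,0,0,0,0,0])

```text
time_s: 25.12
ee_pos: [588.8, 36.9, 160.8]
ee_rot: [-179.9, 0.0, 59.1]
force: [-3.4, 3.8, 1.0]
gripper_width: 17.4
gripper_force: 25.0
```

Tracking is good, with about 5 N of inward bias. I'll shift the centre −1.5 mm in tool y and do a full turn.

Request:
step_arm(linear=[[-0.0515,-0.0132,0.0003],[-0.098,-0.0368,0.0007],[-0.1348,-0.0737,0.001],[-0.1585,-0.1202,0.0013],[-0.1667,-0.1717,0.0017],[-0.1585,-0.2232,0.002],[-0.1348,-0.2696,0.0023],[-0.098,-0.3065,0.0027],[-0.0515,-0.3302,0.003],[0,-0.3383,0.0033],[0.0515,-0.3302,0.0037],[0.098,-0.3065,0.004],[0.1348,-0.2696,0.0043],[0.1585,-0.2232,0.0047],[0.1667,-0.1717,0.005],[0.1585,-0.1202,0.0053],[0.1348,-0.0737,0.0057],[0.098,-0.0368,0.006],[0.0515,-0.0132,0.0063],[0,-0.005,0.0067]], turn=[0,0,0,0,0,0,0,0,0,0,0,0,0,0,0,0,0,0,0,0])

```text
time_s: 27.62
ee_pos: [589.2, 38.2, 159.2]
ee_rot: [179.9, -0.1, 59.1]
force: [-0.4, 6.1, -1.6]
gripper_width: 17.0
gripper_force: 25.0
```

Request:
step_arm(linear=[[-0.0515,-0.0082,0.0003],[-0.098,-0.0318,0.0007],[-0.1348,-0.0687,0.001],[-0.1585,-0.1152,0.0013],[-0.1667,-0.1667,0.0017],[-0.1585,-0.2182,0.002],[-0.1348,-0.2646,0.0023],[-0.098,-0.3015,0.0027],[-0.0515,-0.3252,0.003],[0,-0.3333,0.0033],[0,-0.3333,0.0033]], turn=[0,0,0,0,0,0,0,0,0,0,0])

```text
time_s: 29.0
ee_pos: [502.7, 89.2, 158.1]
ee_rot: [179.9, 0.1, 59.3]
force: [1.6, -2.3, -0.2]
gripper_width: 17.5
gripper_force: 25.0
```

```bash
cat > st.py <<'E'
from workcell import env
import numpy as np
s=env.state();d=s['ee_pos'][:2]-[547,64];r=np.linalg.norm(d);u=d/r;t=np.array([u[1],-u[0]])
print('r',r,'theta',(59.2-np.degrees(np.arctan2(d[1],d[0])))%360,'Fr',s['force'][:2]@u,'Ft',s['force'][:2]@t,'z',s['ee_pos'][2])
E
python3 st.py; python3 circ.py 270 8 8|sed 's/np.float64//g'
```

```text
r 50.96834408798071 theta 268.83256308495305 Fr -2.566038281211414 Ft -1.2049402389853758 z 158.07235325683075
[[0.0232, 0.0016, (0.0001)], [0.0459, 0.0065, (0.0003)], [0.0678, 0.0144, (0.0004)], [0.0883, 0.0253, (0.0006)], [0.1071, 0.039, (0.0007)], [0.1239, 0.0551, (0.0009)], [0.1382, 0.0735, (0.001)], [0.1498, 0.0936, (0.0012)]]
```

Request:
step_arm(linear=[[0.0232,0.0016,0.0001],[0.0459,0.0065,0.0003],[0.0678,0.0144,0.0004],[0.0883,0.0253,0.0006],[0.1071,0.039,0.0007],[0.1239,0.0551,0.0009],[0.1382,0.0735,0.001],[0.1498,0.0936,0.0012]], turn=[0,0,0,0,0,0,0,0])

```text
time_s: 30.0
ee_pos: [549.0, 114.5, 157.6]
ee_rot: [-179.9, 0.1, 59.2]
force: [-3.7, -2.9, 0.5]
gripper_width: 17.5
gripper_force: 25.0
```

```bash
python3 st.py; python3 circ.py 334 5 5|sed 's/np.float64//g';python3 circ.py 359 5 5|sed 's/np.float64//g';python3 circ.py 24 5 5|sed 's/np.float64//g';python3 circ.py 49 5 5|sed 's/np.float64//g';python3 circ.py 74 5 5|sed 's/np.float64//g';python3 circ.py 99 5 5|sed 's/np.float64//g';python3 circ.py 124 5 5|sed 's/np.float64//g';python3 circ.py 149 5 5|sed 's/np.float64//g';
```

```text
r 50.51131854804672 theta 331.49383723940974 Fr -3.0517041578106268 Ft -3.6213619896101226 z 157.56380818923728
[[0.0058, 0.0133, (0.0001)], [0.0104, 0.0271, (0.0002)], [0.0138, 0.0413, (0.0003)], [0.016, 0.0556, (0.0004)], [0.0168, 0.0702, (0.0005)]]
[[-0.0004, 0.0145, (0.0001)], [-0.002, 0.029, (0.0002)], [-0.0049, 0.0432, (0.0003)], [-0.0091, 0.0572, (0.0004)], [-0.0144, 0.0707, (0.0005)]]
[[-0.0065, 0.013, (0.0001)], [-0.0141, 0.0254, (0.0002)], [-0.0227, 0.0371, (0.0003)], [-0.0324, 0.048, (0.0004)], [-0.0429, 0.058, (0.0005)]]
[[-0.0114, 0.0091, (0.0001)], [-0.0235, 0.0171, (0.0002)], [-0.0363, 0.024, (0.0003)], [-0.0496, 0.0298, (0.0004)], [-0.0634, 0.0344, (0.0005)]]
[[-0.0141, 0.0034, (0.0001)], [-0.0285, 0.0055, (0.0002)], [-0.043, 0.0064, (0.0003)], [-0.0576, 0.0061, (0.0004)], [-0.072, 0.0044, (0.0005)]]
[[-0.0142, -0.0029, (0.0001)], [-0.0282, -0.007, (0.0002)], [-0.0417, -0.0124, (0.0003)], [-0.0547, -0.0188, (0.0004)], [-0.0671, -0.0264, (0.0005)]]
[[-0.0117, -0.0086, (0.0001)], [-0.0226, -0.0183, (0.0002)], [-0.0326, -0.0288, (0.0003)], [-0.0416, -0.0402, (0.0004)], [-0.0497, -0.0523, (0.0005)]]
[[-0.0069, -0.0128, (0.0001)], [-0.0127, -0.0261, (0.0002)], [-0.0173, -0.0399, (0.0003)], [-0.0207, -0.054, (0.0004)], [-0.0229, -0.0684, (0.0005)]]
```

Request:
step_arm(linear=[[0.0058,0.0133,0.0001],[0.0104,0.0271,0.0002],[0.0138,0.0413,0.0003],[0.0138,0.0413,0.0003]], turn=[0,0,0,0])

```text
time_s: 30.5
ee_pos: [562.8, 111.6, 157.5]
ee_rot: [180.0, -0.0, 59.2]
force: [-2.6, -1.0, 0.3]
gripper_width: 17.4
gripper_force: 25.0
```

```bash
python3 st.py; for a in 349 357 5 13 21 29 37 45 53 61 69 77 85 93 101 109 117 125 133 141 149; do echo $a; python3 circ.py $a 4 2|sed 's/np.float64//g';done
```

```text
r 50.159800475385815 theta 347.6102832794745 Fr -1.789990242579135 Ft -2.1166378380671342 z 157.53798317581325
349
[[0.0018, 0.0115, (0.0001)], [0.0028, 0.0231, (0.0001)]]
357
[[0.0002, 0.0116, (0.0001)], [-0.0004, 0.0232, (0.0001)]]
5
[[-0.0014, 0.0115, (0.0001)], [-0.0036, 0.023, (0.0001)]]
13
[[-0.003, 0.0112, (0.0001)], [-0.0068, 0.0222, (0.0001)]]
21
[[-0.0045, 0.0107, (0.0001)], [-0.0098, 0.0211, (0.0001)]]
29
[[-0.006, 0.01, (0.0001)], [-0.0127, 0.0195, (0.0001)]]
37
[[-0.0073, 0.009, (0.0001)], [-0.0153, 0.0175, (0.0001)]]
45
[[-0.0085, 0.0079, (0.0001)], [-0.0175, 0.0153, (0.0001)]]
53
[[-0.0095, 0.0067, (0.0001)], [-0.0195, 0.0127, (0.0001)]]
61
[[-0.0104, 0.0053, (0.0001)], [-0.0211, 0.0098, (0.0001)]]
69
[[-0.011, 0.0038, (0.0001)], [-0.0222, 0.0068, (0.0001)]]
77
[[-0.0114, 0.0022, (0.0001)], [-0.023, 0.0036, (0.0001)]]
85
[[-0.0116, 0.0006, (0.0001)], [-0.0232, 0.0004, (0.0001)]]
93
[[-0.0116, -0.001, (0.0001)], [-0.0231, -0.0028, (0.0001)]]
101
[[-0.0113, -0.0026, (0.0001)], [-0.0225, -0.006, (0.0001)]]
109
[[-0.0109, -0.0042, (0.0001)], [-0.0214, -0.0091, (0.0001)]]
117
[[-0.0102, -0.0056, (0.0001)], [-0.0199, -0.012, (0.0001)]]
125
[[-0.0093, -0.007, (0.0001)], [-0.0181, -0.0146, (0.0001)]]
133
[[-0.0082, -0.0082, (0.0001)], [-0.0159, -0.017, (0.0001)]]
141
[[-0.007, -0.0093, (0.0001)], [-0.0133, -0.019, (0.0001)]]
149
[[-0.0056, -0.0102, (0.0001)], [-0.0106, -0.0207, (0.0001)]]
```

Request:
step_arm(linear=[[0.0018,0.0115,0.0001],[0.0028,0.0231,0.0001],[0.0028,0.0231,0.0001]], turn=[0,0,0])

```text
time_s: 30.88
ee_pos: [569.2, 108.7, 157.6]
ee_rot: [180.0, -0.0, 59.2]
force: [-3.4, 0.1, -0.6]
gripper_width: 17.4
gripper_force: 25.0
```

Request:
step_arm(linear=[[0.0002,0.0116,0.0001],[-0.0004,0.0232,0.0001],[-0.0004,0.0232,0.0001]], turn=[0,0,0])

```text
time_s: 31.25
ee_pos: [575.3, 105.0, 157.6]
ee_rot: [180.0, -0.0, 59.2]
force: [-3.4, 0.3, -0.5]
gripper_width: 17.4
gripper_force: 25.0
```

Request:
step_arm(linear=[[-0.0014,0.0115,0.0001],[-0.0036,0.023,0.0001],[-0.0036,0.023,0.0001]], turn=[0,0,0])

```text
time_s: 31.62
ee_pos: [580.6, 100.4, 157.6]
ee_rot: [180.0, -0.0, 59.2]
force: [-2.3, 0.6, -1.0]
gripper_width: 17.6
gripper_force: 25.0
```

Request:
step_arm(linear=[[-0.003,0.0112,0.0001],[-0.0068,0.0222,0.0001],[-0.0068,0.0222,0.0001]], turn=[0,0,0])

```text
time_s: 32.0
ee_pos: [585.3, 95.2, 157.6]
ee_rot: [180.0, -0.0, 59.2]
force: [-3.3, 1.1, -1.2]
gripper_width: 17.2
gripper_force: 25.0
```

Request:
step_arm(linear=[[-0.0045,0.0107,0.0001],[-0.0098,0.0211,0.0001],[-0.0098,0.0211,0.0001]], turn=[0,0,0])

```text
time_s: 32.38
ee_pos: [589.3, 89.4, 157.6]
ee_rot: [180.0, -0.0, 59.2]
force: [-1.6, 1.9, -0.5]
gripper_width: 17.1
gripper_force: 25.0
```

Request:
step_arm(linear=[[-0.006,0.01,0.0001],[-0.0127,0.0195,0.0001],[-0.0127,0.0195,0.0001]], turn=[0,0,0])

```text
time_s: 32.75
ee_pos: [592.3, 83.1, 157.6]
ee_rot: [179.9, -0.0, 59.2]
force: [-1.4, 2.4, -0.4]
gripper_width: 17.6
gripper_force: 25.0
```

Request:
step_arm(linear=[[-0.0073,0.009,0.0001],[-0.0153,0.0175,0.0001],[-0.0153,0.0175,0.0001]], turn=[0,0,0])

```text
time_s: 33.12
ee_pos: [594.5, 76.4, 157.6]
ee_rot: [179.9, -0.0, 59.2]
force: [0.4, 2.9, -1.2]
gripper_width: 17.4
gripper_force: 25.0
```

Request:
step_arm(linear=[[-0.0085,0.0079,0.0001],[-0.0175,0.0153,0.0001],[-0.0175,0.0153,0.0001]], turn=[0,0,0])

```text
time_s: 33.5
ee_pos: [595.7, 69.5, 157.6]
ee_rot: [179.9, -0.0, 59.2]
force: [-0.1, 2.9, -0.7]
gripper_width: 17.6
gripper_force: 25.0
```

Request:
step_arm(linear=[[-0.0095,0.0067,0.0001],[-0.0195,0.0127,0.0001],[-0.0195,0.0127,0.0001]], turn=[0,0,0])

```text
time_s: 33.88
ee_pos: [595.9, 62.4, 157.5]
ee_rot: [179.9, -0.0, 59.2]
force: [0.5, 1.5, -0.5]
gripper_width: 17.3
gripper_force: 25.0
```

Request:
step_arm(linear=[[-0.0104,0.0053,0.0001],[-0.0211,0.0098,0.0001],[-0.0211,0.0098,0.0001]], turn=[0,0,0])

```text
time_s: 34.25
ee_pos: [595.2, 55.4, 157.5]
ee_rot: [179.9, -0.0, 59.2]
force: [2.0, 2.5, -0.3]
gripper_width: 17.7
gripper_force: 25.0
```

Request:
step_arm(linear=[[-0.011,0.0038,0.0001],[-0.0222,0.0068,0.0001],[-0.0222,0.0068,0.0001]], turn=[0,0,0])

```text
time_s: 34.62
ee_pos: [593.5, 48.6, 157.5]
ee_rot: [179.9, 0.0, 59.2]
force: [3.4, 2.5, -0.6]
gripper_width: 17.4
gripper_force: 25.0
```

Request:
step_arm(linear=[[-0.0114,0.0022,0.0001],[-0.023,0.0036,0.0001],[-0.023,0.0036,0.0001]], turn=[0,0,0])

```text
time_s: 35.0
ee_pos: [590.7, 42.1, 157.4]
ee_rot: [179.9, 0.0, 59.2]
force: [3.9, 0.6, -0.7]
gripper_width: 17.8
gripper_force: 25.0
```

Request:
step_arm(linear=[[-0.0116,0.0026,0.0001],[-0.0232,0.0034,0.0001],[-0.0232,0.0034,0.0001]], turn=[0,0,0])

```text
time_s: 35.38
ee_pos: [587.3, 35.9, 157.2]
ee_rot: [-180.0, 0.0, 59.2]
force: [2.5, 0.8, -0.5]
gripper_width: 17.4
gripper_force: 25.0
```

Request:
step_arm(linear=[[-0.0116,-0.001,0.0001],[-0.0231,-0.0028,0.0001],[-0.0231,-0.0028,0.0001]], turn=[0,0,0])

```text
time_s: 35.75
ee_pos: [583.0, 30.4, 157.1]
ee_rot: [-180.0, 0.0, 59.2]
force: [2.1, 1.3, -0.4]
gripper_width: 17.3
gripper_force: 25.0
```

Request:
step_arm(linear=[[-0.0113,-0.0026,0.0001],[-0.0225,-0.006,0.0001],[-0.0225,-0.006,0.0001]], turn=[0,0,0])

```text
time_s: 36.12
ee_pos: [578.0, 25.5, 157.1]
ee_rot: [-180.0, 0.0, 59.2]
force: [2.9, 1.0, -0.6]
gripper_width: 17.2
gripper_force: 25.0
```

Request:
step_arm(linear=[[-0.0109,-0.0042,0.0001],[-0.0214,-0.0091,0.0001],[-0.0214,-0.0091,0.0001]], turn=[0,0,0])

```text
time_s: 36.5
ee_pos: [572.4, 21.5, 157.1]
ee_rot: [-180.0, 0.0, 59.2]
force: [2.1, 1.5, -1.0]
gripper_width: 17.6
gripper_force: 25.0
```

Request:
step_arm(linear=[[-0.0102,-0.0056,0.0001],[-0.0199,-0.012,0.0001],[-0.0199,-0.012,0.0001]], turn=[0,0,0])

```text
time_s: 36.88
ee_pos: [568.5, 19.3, 157.3]
ee_rot: [179.8, -0.2, 59.2]
force: [6.8, 6.2, -3.8]
gripper_width: 17.5
gripper_force: 25.0
```

The motion stalled and the tangential load rose from about 3 N to 9 N, so this looks like the stop. I'll nudge it slightly to confirm it's tight.

Request:
step_arm(linear=[[-0.004,-0.003,0],[-0.007,-0.0052,0],[-0.007,-0.0052,0]], turn=[0,0,0])

```text
time_s: 37.25
ee_pos: [567.6, 18.9, 157.5]
ee_rot: [179.7, -0.4, 59.2]
force: [8.7, 7.4, -4.7]
gripper_width: 17.7
gripper_force: 25.0
```

It's tight, about 7–8 N over the running load. I'll ease off, release and rise clear.

Request:
step_arm(linear=[[0.006,0.0045,0],[0.012,0.009,0],[0.012,0.009,0]], turn=[0,0,0])

```text
time_s: 37.62
ee_pos: [568.8, 19.3, 157.1]
ee_rot: [180.0, -0.0, 59.2]
force: [4.7, 3.5, -2.7]
gripper_width: 17.5
gripper_force: 25.0
```

Request:
step_arm(linear=[[0,0,0],[0,0,0],[0,0,0],[0,0,0],[0,0,0],[0,0,-0.08],[0,0,-0.2],[0,0,-0.36],[0,0,-0.4],[0,0,-0.4],[0,0,-0.4]], turn=[0,0,0,0,0,0,0,0,0,0,0], fingers=-0.5)

```text
time_s: 39.0
ee_pos: [567.6, 19.1, 275.3]
ee_rot: [-179.8, 0.1, 59.2]
force: [0.1, 0.5, 0.2]
gripper_width: 68.5
gripper_force: 0.0
```

```bash
python3 - <<'E'
from h import *
f,s=grab('wrist','w9');print(s['ee_pos'],s['force'])
a=np.radians(59.2-125.5-360*2+0);x=np.array([np.cos(a),np.sin(a)]);ax=np.array([547,64.])
hsv=cv2.cvtColor(f['color'],cv2.COLOR_BGR2HSV)
red=(((hsv[...,0]<8)|(hsv[...,0]>172))&(hsv[...,1]>150)).astype(np.uint8)
n,l,st,c=cv2.connectedComponentsWithStats(red);i=1+st[1:,4].argmax();print('red',st[i],c[i])
P=[]
for z,hx,hy in((124,15,15),(148,15,15),(168,13,10)):
  for sx in(-1,1):
    for sy in(-1,1): P.append([*(ax+sx*hx*x+sy*hy*np.array([-x[1],x[0]])),z])
q=proj(f,P);print('pred hub bbox',q.min(0),q.max(0))
E
```

```text
[567.60181806  19.12475165 275.2838769 ] [0.14106787 0.45088433 0.22804895]
red [ 211  142   41   42 1020] [230.85294118 161.89313725]
pred hub bbox [206.99338038 137.45259807] [253.12555789 184.72965873]
```

```bash
python3 -c "
from workcell import env
print(env.job_done())"
```

```text
the job is handed in; nothing more can be done
None
```

I handed the job in at about 39 s with the crank fitted and wound clockwise until it went tight, roughly 7–8 N over the running load. I then eased off and released it; the last wrist-camera frame shows it where a seated crank should be, but no result came back, so I can't confirm the verdict.

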